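Set the spray gun's air cap to its marks and open the air cock

TASK

Set up the spray gun that is held nose up on the grey stand. With the air still off, turn its brass air cap until the two red horns line up with the two white marks on the black collar (either horn on either mark), then turn the yellow wing of the air cock anticlockwise, seen from above, all the way to its stop, so that it lies along the gun. Leave the cap on its marks and let the paint tin, the mixing cup and the pigment pot stand where they are.

Things in the scene. Friction and masses are not known exactly. Their poses are not given: they have to be found in the camera images.
- gun_stand: Fixed stand: grey base plate 90 (x) x 230 (y) x 10 mm with a spray gun on blue clamps, never moves. Origin: centre of the plate's underside, on the table. Its y axis runs along the gun, from the air cock (y = -75 mm) to the gun's nose (y = +65 mm), which points straight up; the gun's handle between them is a 24 mm bar, top at z = 74 mm.
- cap_mark (a point): Centre of the top of the black collar (68 mm across, top 95 mm above the table) under the air cap, on the cap's axis. Its x axis runs through the two white marks on the collar, which lie at x = +-23 to 34 mm.
- cap_grip (a point): Point on the air cap's upright axis at the height to grip, 119 mm above the table; turns with the cap. The cap is a knurled brass ring 42 mm across, side upright from 97 to 121 mm above the table, grippable at any yaw; on top two red horns (8 to 17 mm from the axis, 8 mm wide, tops 136 mm above the table) face each other across the axis, along this point's x axis.
- air_cap (a joint): Angle of the air cap about its axis, rad, growing anticlockwise seen from above; it turns freely past a half turn either way. The horns are on the marks at 0 and at each half turn from it (..., -3.14, 0, 3.14, ...). Stiff by about 0.12 N m.
- cock_grip (a point): Point on the vertical axis of the air cock's wing, 115 mm above the table, the height to grip; turns with the wing. The yellow wing is an upright bar 58 mm long, 12 mm thick and 30 mm high (from 93 to 123 mm above the table), its length 0.07 rad anticlockwise of this point's x axis.
- air_cock (a joint): Angle of the air cock's wing, rad: 0 = off, wing across the gun; grows anticlockwise seen from above to 1.5 = on, at its stop, wing along the gun. Stiff by about 0.18 N m, keeps the angle it is left at.
- paint_tin: Lidded paint tin, 68 mm round, 77 mm high, one of three vessels standing along the front edge of the table, in any order; origin at the centre of its underside. A bystander.
- mixing_cup: White plastic mixing cup with ochre foot, 70 mm round, 82 mm high, one of three vessels standing along the front edge of the table, in any order; origin at the centre of its underside. A bystander.
- pigment_pot: Dark pigment pot, 63 mm round, 70 mm high, one of three vessels standing along the front edge of the table, in any order; origin at the centre of its underside. A bystander.

How it is judged:
By the outcome, as a careful person would: the job done as asked, in the order asked, and still so for the second after the job is handed in, with the robot touching nothing.
It also fails if it takes over 58 s, if anything falls off the work surface, if the arm or the gripper's body presses on something with over 40 N, if the wrist force passes 120 N, or if a joint passes its speed limit or range.

ROBOT

A 7-joint arm with a two-finger parallel gripper is mounted at the origin on a cart in front of the work surface, level with it; the furniture and walls round the work are solid. World frame = base frame: x ahead of the robot, y to its left, z up, the work surface at z = 0. Lengths are in mm, angles in rad, forces in N, time in s.
With the tool pointing down it reaches from about 400 to 900 mm from the base axis. Payload 5.5 kg.
Tool frame: the origin (TCP) lies midway between the tips of the shut fingers; the grasp point (between the pads) lies 19 mm behind it; z points along the fingers, y is the line along which they close (so a half turn about z gives the same grasp; the last joint's range is limited). The gripper opens to 92 mm and grips with 3 to 60 N. Pads are 19 mm wide; open, the fingers measure 130 mm over their backs; the gripper's body (75 mm by 190 mm) begins 47 mm behind the grasp point.
Start: joints at [1.468, 0.501, -0.427, 1.55, 0.221, 1.138, -0.21], TCP at [232.535, -606.982, 226.729] pointing down, gripper open.
Joint ranges: [-2.88, 2.88], [-0.31, 2.03], [-1.54, 1.56], [0.2, 2.42], [-1.41, 4.55], [0.19, 2.02], [-2.57, 2.57]. Speed limits (rad/s): [2.57, 2.57, 3.14, 3.14, 3.14, 3.14, 3.14].

INTERFACE

Orientations are given as [roll, pitch, yaw] about the fixed x, y, z axes, in that order (R = Rz(yaw) Ry(pitch) Rx(roll)).
In Python, from plant import ctrl gives the robot as it stands.
- The arm moves only by the tool jog_arm, never from a script. Its arguments are lists of equal length, an entry for each row: "gripper": the opening, from 0 (shut) to 1 (fully open); "xyz": the shift along the tool's x, y, z in m, a list of three; "turn": the turn, a rotation vector about the tool's x, y, z in rad, a list of three. In form: {"gripper": [gripper, ...], "xyz": [[x, y, z], ...], "turn": [[ax, ay, az], ...]}. A call has 1 to 20 rows; each row shifts and turns the commanded pose from where the row before left it, along the tool's axes as they then stand; what a row does not reach is not made up. A row lasts 1/8 s, in which the tool goes at most 62.5 mm and 10.7 degrees, less where a joint would pass 70% of its speed; a pose out of reach is approached as far as the arm can. A call with a gripper value outside its range is refused whole. The fingers move at their own pace and stop on an object; the grip force is fixed at half the most. Time passes only in rows, so rows that do not move let the fingers close. It gives the time, the measured TCP pose, the force, the opening and the grip force at its end, in the units of the state.
- ctrl.sense(): the state, without advancing time (a new reading comes with each control period).
- ctrl.get_image(name): name is "scene" or "top" or "wrist"; returns a dict with "pixels" (480x640x3 uint8, red, green, blue), "K" (3x3 intrinsics, pixels), "R" (3x3) and "t" (3): a world point X has camera coordinates R X + t. Camera axes: x right, y down, z forward; pixel columns grow to the right and rows downward; lengths in mm; the calibration is good to about 2 mm. The wrist camera is an equidistant fisheye: a pixel r from the principal point sees the ray r / f radians off the axis. A picture is of the moment at which its call begins. There is no depth.
- ctrl.finish_job(): hands the job in; it is judged then, once.
The state is a dict: "time": time; "q": joint angles; "joint_velocities": joint speeds; "joint_torque": joint torques, N m; "tool_pos": TCP position; "ee_rot": TCP orientation; "force": force on the tool from outside, world axes, zero at the start; "wrist_torque": the same for the moment, N m; "finger_gap": opening from 0.0 (shut) to 1.0 (fully open); "grip_force": force on a finger pad.
Only numpy, scipy, OpenCV 4.12 (cv2) and the standard library are available. Lean on these libraries where they do the work, as an engineer would, in place of code of your own. Each camera call takes 0.05 s, during which the arm holds its last target. There are 200 camera calls.

## Working session

There is one attempt and no reset: what is moved stays moved. The work goes in short steps, Python scripts to look and compute and a tool call to move; the robot and the scene stay as the last step left them, time stands still between calls to the robot, and variables do not carry over. Pictures are saved under pics/ and viewed, at most 10 in all, crops included, and the job is handed in when it is done.

Besides the shell and the picture viewer there is one more tool, called after "Emit:" as a command line: name --argument value ..., lists and objects as JSON in quotes. jog_arm: Moves the arm, as the interface text tells. Its arguments: {"type":"object","properties":{"gripper":{"type":"array"},"xyz":{"type":"array"},"turn":{"type":"array"}},"required":["gripper","xyz","turn"]}

```bash
mkdir -p pics; ls
python3 - <<'E'
from plant import ctrl
import cv2,pickle
d={}
for n in("scene","top","wrist"):
    im=ctrl.get_image(n); d[n]=im
    cv2.imwrite(f"pics/{n}0.png",im["pixels"][:,:,::-1])
    print(n,im["K"],im["R"],im["t"])
pickle.dump(d,open("d0.pkl","wb"))
print(ctrl.sense())
E
```

```text
pics
scene [[519.98980391   0.         314.7251219 ]
 [  0.         519.98980391 228.98201853]
 [  0.           0.           1.        ]] [[ 0.88762553 -0.46053397 -0.00542072]
 [-0.27386181 -0.51830069 -0.81016301]
 [ 0.37029803  0.7206059  -0.58617959]] [-382.55185772  286.52933207  645.21958487]
top [[595.85239935   0.         317.62900794]
 [  0.         595.85239935 240.50090034]
 [  0.           0.           1.        ]] [[ 9.77581312e-04 -9.99439539e-01  3.34612161e-02]
 [-9.88360260e-01 -6.05606700e-03 -1.52010921e-01]
 [ 1.52128368e-01 -3.29231333e-02 -9.87812243e-01]] [ 103.7456516   499.83041077 1053.39831225]
wrist [[371.64829954   0.         321.11021636]
 [  0.         371.64829954 240.06846483]
 [  0.           0.           1.        ]] [[ 0.35708459 -0.93407133 -0.00116325]
 [-0.9019878  -0.34514249  0.25941218]
 [-0.24271096 -0.09158285 -0.965766  ]] [-648.93332246  -31.55902382  390.00224611]
{'time': 0.15, 'q': array([ 1.46822225,  0.50167598, -0.42680719,  1.55119444,  0.22082113,
        1.1383316 , -0.21028939]), 'joint_velocities': array([ 1.18427971e-04, -3.19126642e-04,  9.69518340e-04, -2.48663699e-03,
       -8.66752032e-05, -1.15709476e-04, -1.21985982e-03]), 'joint_torque': array([-7.49193103e-03, -5.67098200e+01, -5.82574278e+00, -2.79451632e+01,
       -6.87572546e-02,  2.65762594e-02,  8.25960706e-05]), 'tool_pos': array([ 232.24086149, -606.5076189 ,  225.89387755]), 'ee_rot': array([-3.14003530e+00, -3.25155754e-05,  3.65811537e-01]), 'force': array([ 0.08596683, -0.07035428, -0.03522131]), 'wrist_torque': array([-0.0079468 ,  0.00956092,  0.05252578]), 'grip_force': 0.0, 'finger_gap': 0.9988179842318942}
```

View pics/scene0.png

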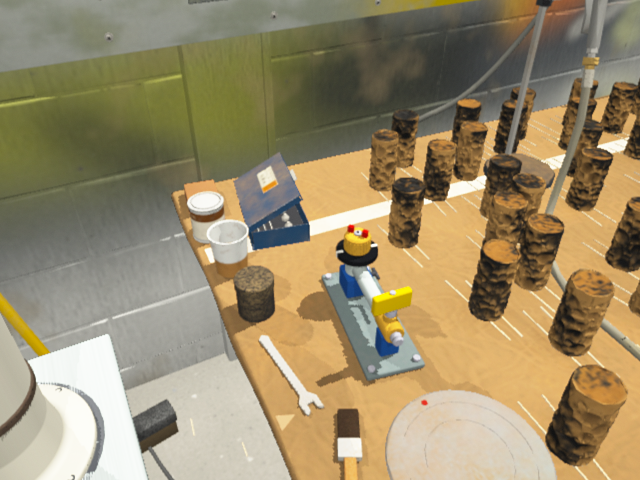

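View pics/top0.png

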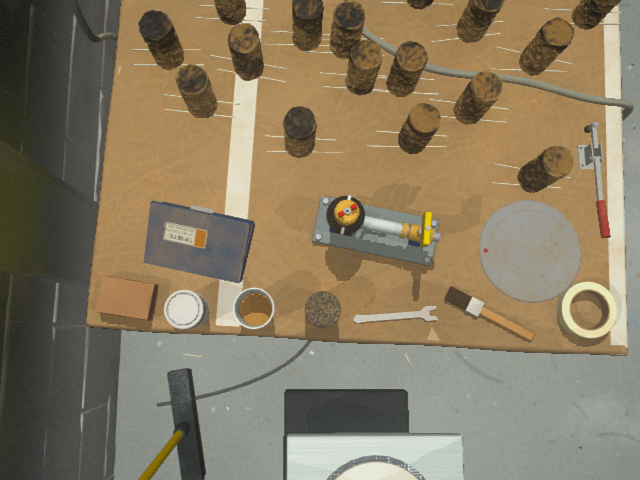

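The scene and top views show the gun: cap at about (347,212) in top and (358,238) in scene, yellow wing at (428,229) in top and (392,300) in scene. The vessels stand at (184,309), (254,308) and (322,309) in top.

Run:
```python
import cv2,numpy as np
a=cv2.imread("pics/top0.png")[185:275,305:450]; b=cv2.imread("pics/scene0.png")[215:355,315:425]
a=cv2.resize(a,(800,497),interpolation=cv2.INTER_CUBIC)
cv2.imwrite("pics/c1.png",a)
```

```text
(no output)
```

View pics/c1.png

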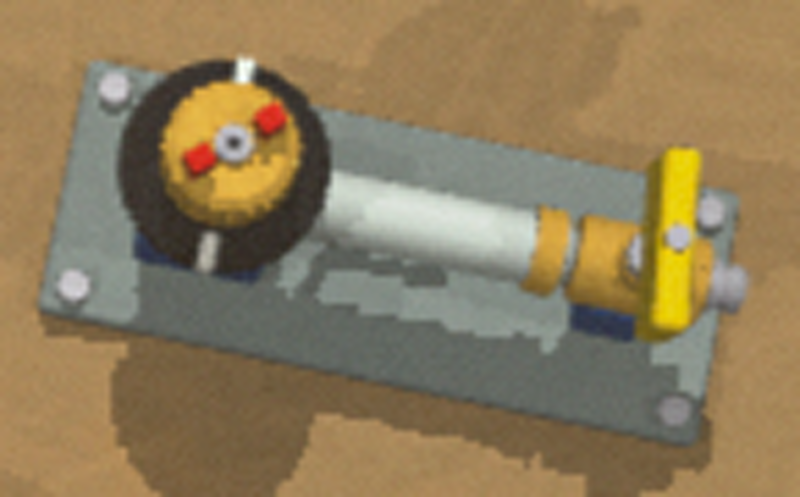

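```bash
cat > h.py <<'E'
import numpy as np,cv2
def bp(im,u,v,z):
    d=im["R"].T@np.linalg.inv(im["K"])@[u,v,1]; c=-im["R"].T@im["t"]
    return c+d*(z-c[2])/d[2]
def tri(ims,pts):
    A=[];b=[]
    for im,(u,v) in zip(ims,pts):
        d=im["R"].T@np.linalg.inv(im["K"])@[u,v,1]; d/=np.linalg.norm(d); P=np.eye(3)-np.outer(d,d)
        A.append(P);b.append(P@(-im["R"].T@im["t"]))
    X,r,_,_=np.linalg.lstsq(np.vstack(A),np.hstack(b),rcond=None); return X,np.sqrt(r)
E
python3 - <<'E'
from h import *
import pickle
d=pickle.load(open("d0.pkl","rb"))
def cen(im,lo,hi,box):
    p=cv2.cvtColor(im["pixels"],cv2.COLOR_RGB2HSV);m=cv2.inRange(p,lo,hi)
    k=np.zeros_like(m);k[box[1]:box[3],box[0]:box[2]]=1;m*=k
    n,l,s,c=cv2.connectedComponentsWithStats(m)
    return [(s[i,4],c[i].round(1)) for i in range(1,n) if s[i,4]>8]
red=((0,200,150),(8,255,255));
bt=(305,185,450,275);bs=(315,215,425,355)
for n,b in(("top",bt),("scene",bs)):
    print(n,cen(d[n],*red,b),cen(d[n],(25,190,120),(33,255,255),b))
f=lambda u,v:(305+u/5.517-.4,185+v/5.517-.4)
T=d["top"]
for nm,u,v,z in(("mA",245,70,95),("mB",207,252,95),("hA",271,115,136),("hB",200,156,136),("w1",683,152,123),("w2",668,327,123),("cap",231,148,121),("p1",92,62,10),("p2",738,192,10),("p3",695,442,10),("p4",42,308,10)):
    print(nm,bp(T,*f(u,v),z).round(1))
E
```

```text
top [(np.int32(19), array([353.6, 205.9])), (np.int32(18), array([340.9, 213.1]))] [(np.int32(85), array([427.4, 218.4])), (np.int32(91), array([426.1, 236.7]))]
scene [(np.int32(39), array([350.5, 228.2])), (np.int32(39), array([364.7, 233.3]))] [(np.int32(704), array([391.5, 300.7])), (np.int32(14), array([396.4, 324.9]))]
mA [567.4  52.5  95. ]
mB [508.7  64.9  95. ]
hA [544.   48.3 136. ]
hB [531.2  70.  136. ]
w1 [536.2 -80.6 123. ]
w2 [481.5 -74.4 123. ]
cap [536.8  59.3 121. ]
p1 [589.3  97.8  10. ]
p2 [ 545.4 -124.6   10. ]
p3 [ 458.9 -107.2   10. ]
p4 [503.6 114.8  10. ]
```

Emit:
jog_arm --gripper '[1, 1, 1, 1, 1, 1, 1, 1, 1, 1, 1, 1, 1, 1, 1, 1, 1, 1, 1, 1]' --xyz '[[0.01, -0.01, -0.002], [0.02, -0.02, -0.002], [0.028, -0.028, -0.002], [0.028, -0.028, -0.002], [0.028, -0.028, -0.002], [0.028, -0.028, -0.002], [0.028, -0.028, -0.002], [0.028, -0.028, -0.002], [0.028, -0.028, -0.002], [0.028, -0.028, -0.002], [0.028, -0.028, -0.002], [0.028, -0.028, -0.002], [0.028, -0.028, -0.002], [0.028, -0.028, -0.002], [0.028, -0.028, -0.002], [0.028, -0.028, 0], [0.028, -0.028, 0], [0.02, -0.02, 0], [0, 0, 0], [0, 0, 0]]' --turn '[[0, 0, 0], [0, 0, 0], [0, 0, 0], [0, 0, 0], [0, 0, 0], [0, 0, 0], [0, 0, 0], [0, 0, 0], [0, 0, 0], [0, 0, 0], [0, 0, 0], [0, 0, 0], [0, 0, 0], [0, 0, 0], [0, 0, 0], [0, 0, 0], [0, 0, 0], [0, 0, 0], [0, 0, 0], [0, 0, 0]]'

```text
time: 2.65
tool_pos: [502.6, -0.3, 256.6]
ee_rot: [3.141, 0.001, 0.366]
force: [0.3, -0.6, -0.3]
finger_gap: 1.005
grip_force: 0.0
```

Run:
```python
from plant import ctrl
from h import *
import pickle
d=pickle.load(open("d0.pkl","rb"))
im=ctrl.get_image("wrist");pickle.dump(im,open("w1.pkl","wb"))
cv2.imwrite("pics/w1.png",im["pixels"][:,:,::-1])
s=ctrl.sense();print(s["q"].round(3),s["tool_pos"],s["ee_rot"],s["time"])
I=[d["top"],d["scene"]]
print(tri(I,[(353.6,205.9),(364.7,233.3)]),tri(I,[(340.9,213.1),(350.5,228.2)]))
```

```text
[ 0.663  0.261 -0.83   1.87   0.216  1.103 -1.455] [502.61172697  -0.86327653 256.56991747] [3.14084521e+00 9.55125377e-04 3.64949217e-01] 2.7
(array([544.14261627,  48.09009809, 130.78649004]), array([0.35937646])) (array([531.48185408,  69.66239478, 131.04309689]), array([0.45256398]))
```

View pics/w1.png

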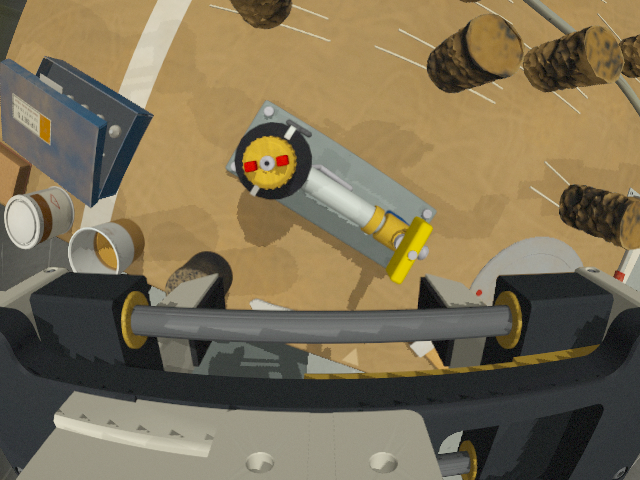

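```bash
cat >> h.py <<'E'
def ray(im,u,v):
    K=im["K"];x=np.array([(u-K[0,2]),(v-K[1,2])])/K[0,0];th=np.hypot(*x)
    c=np.append(x/th*np.sin(th),np.cos(th)); return -im["R"].T@im["t"],im["R"].T@c
def wbp(im,u,v,z):
    c,d=ray(im,u,v); return c+d*(z-c[2])/d[2]
def blobs(im,lo,hi,box,mn=12):
    m=cv2.inRange(cv2.cvtColor(im["pixels"],cv2.COLOR_RGB2HSV),lo,hi)
    k=np.zeros_like(m);k[box[1]:box[3],box[0]:box[2]]=1;m*=k
    n,l,s,c=cv2.connectedComponentsWithStats(m)
    return [(int(s[i,4]),c[i]) for i in range(1,n) if s[i,4]>=mn]
RED=((0,180,120),(8,255,255));WHITE=((0,0,170),(180,40,255));YEL=((25,190,120),(33,255,255))
E
python3 - <<'E'
from h import *
import pickle
im=pickle.load(open("w1.pkl","rb"))
for nm,r,z,b in(("red",RED,133,(230,110,320,210)),("white",WHITE,95,(232,118,315,202)),("yel",YEL,118,(370,200,445,295))):
    for n,c in blobs(im,*r,b): print(nm,n,c.round(1),wbp(im,*c,z).round(1))
E
```

```text
red 109 [282.1 160.2] [545.2  47.7 133. ]
red 112 [250. 166.] [532.7  69.4 133. ]
white 78 [289.8 132.1] [567.1  52.9  95. ]
white 128 [266.8 162.6] [535.6  62.5  95. ]
white 22 [233.  166.1] [522.8  89.7  95. ]
white 135 [311.4 179.6] [535.2  21.1  95. ]
white 42 [254.3 189.9] [509.4  64.8  95. ]
yel 1321 [408.2 249.3] [512.4 -75.6 118. ]
```

Emit:
jog_arm --gripper '[1, 1, 1, 1, 1, 1, 1, 1, 1, 1, 1, 1, 1, 1, 1, 1]' --xyz '[[0.011, -0.009, 0], [0.011, -0.009, 0], [0.011, -0.009, 0], [0.011, -0.008, 0], [0.01, -0.008, 0], [0, 0, 0], [0, 0, 0.015], [0, 0, 0.015], [0, 0, 0.015], [0, 0, 0.015], [0, 0, 0.015], [0, 0, 0.01], [0, 0, 0], [0, 0, 0], [0, 0, 0], [0, 0, 0]]' --turn '[[0, 0, 0], [0, 0, 0], [0, 0, 0], [0, 0, 0], [0, 0, 0], [0, 0, 0.1], [0, 0, 0.13], [0, 0, 0.13], [0, 0, 0.13], [0, 0, 0.13], [0, 0, 0.13], [0, 0, 0.1], [0, 0, 0.07], [0, 0, 0], [0, 0, 0], [0, 0, 0]]'

```text
time: 4.7
tool_pos: [538.5, 59.7, 171.9]
ee_rot: [-3.141, -0.0, -0.553]
force: [-0.5, -0.1, -0.8]
finger_gap: 1.0
grip_force: 0.0
```

```bash
cat > look.py <<'E'
from plant import ctrl
from h import *
import sys,pickle
im=ctrl.get_image("wrist");cv2.imwrite(f"pics/{sys.argv[1]}.png",im["pixels"][:,:,::-1]);pickle.dump(im,open(sys.argv[1]+".pkl","wb"))
s=ctrl.sense();print(s["q"].round(3),s["tool_pos"].round(1),s["ee_rot"].round(4),s["time"])
for nm,r,z in(("red",RED,133),("white",WHITE,95),("yel",YEL,118)):
    for n,c in blobs(im,*r,(0,0,640,480),20):
        p=wbp(im,*c,z)
        if np.hypot(p[0]-538,p[1]-59)<36 or nm=="yel" and n>200: print(nm,n,c.round(1),p.round(1))
E
python3 look.py w2
```

```text
[ 0.322  0.401 -0.594  1.872  0.272  0.949 -2.52 ] [538.5  59.5 171.8] [-3.1414e+00 -2.0000e-04 -5.5370e-01] 4.75
red 264 [333.7 248.4] [545.6  47.9 133. ]
red 257 [312.6 285.1] [533.3  69.4 133. ]
white 143 [307.2 208.6] [567.1  53.2  95. ]
white 223 [322.9 264.7] [529.6  64.6  95. ]
white 23 [339.1 292.9] [506.3  65.9  95. ]
yel 2487 [521.7 182.6] [515.1 -74.4 118. ]
```

Emit:
jog_arm --gripper '[1, 1, 1, 1, 1, 1, 1, 1, 1, 1, 0, 0, 0, 0, 0, 0]' --xyz '[[0, 0, 0], [0, 0, 0], [0, 0, 0.01], [0, 0, 0.015], [0, 0, 0.015], [0, 0, 0.012], [0, 0, 0.01], [0, 0, 0.008], [0, 0, 0], [0, 0, 0], [0, 0, 0], [0, 0, 0], [0, 0, 0], [0, 0, 0], [0, 0, 0], [0, 0, 0]]' --turn '[[0, 0, -0.1], [0, 0, -0.1], [0, 0, -0.1], [0, 0, -0.1], [0, 0, -0.1], [0, 0, -0.1], [0, 0, 0], [0, 0, 0], [0, 0, 0], [0, 0, 0], [0, 0, 0], [0, 0, 0], [0, 0, 0], [0, 0, 0], [0, 0, 0], [0, 0, 0]]'

```text
time: 6.75
tool_pos: [538.4, 58.7, 101.8]
ee_rot: [3.141, 0.0, 0.045]
force: [-0.9, -2.8, 1.6]
finger_gap: 0.446
grip_force: 30.0
```

```bash
python3 look.py w3; python3 -c "
from plant import ctrl
s=ctrl.sense();print(s['force'],s['wrist_torque'],s['finger_gap']*92,s['grip_force'])"
```

```text
[ 0.37   0.529 -0.668  1.919  0.434  0.841 -2.053] [538.4  58.7 101.7] [3.1406e+00 2.0000e-04 4.5200e-02] 6.8
red 247 [349.4 304.4] [549.9  49.1 133. ]
red 177 [292.8 347.7] [529.8  70.  133. ]
white 295 [336.9 233.6] [567.6  53.1  95. ]
white 507 [250.4 291.1] [537.1  93.5  95. ]
yel 464 [547.7 346.5] [518.7 -58.9 118. ]
[-0.16610567 -2.09454458  1.45182026] [-0.47008506  0.07135349 -0.02624878] 41.37231082555665 30.0001385746873
```

Emit:
jog_arm --gripper '[0, 0, 0, 0, 0, 0, 0, 0, 0, 0, 0, 0, 0, 0, 0]' --xyz '[[0, 0, 0], [0, 0, 0], [0, 0, 0], [0, 0, 0], [0, 0, 0], [0, 0, 0], [0, 0, 0], [0, 0, 0], [0, 0, 0], [0, 0, 0], [0, 0, 0], [0, 0, 0], [0, 0, 0], [0, 0, 0], [0, 0, 0]]' --turn '[[0, 0, -0.05], [0, 0, -0.07], [0, 0, -0.08], [0, 0, -0.08], [0, 0, -0.08], [0, 0, -0.08], [0, 0, -0.08], [0, 0, -0.08], [0, 0, -0.08], [0, 0, -0.08], [0, 0, -0.06], [0, 0, -0.03], [0, 0, 0], [0, 0, 0], [0, 0, 0]]'

```text
time: 8.68
tool_pos: [538.3, 58.9, 101.7]
ee_rot: [3.141, 0.001, 0.895]
force: [-1.4, -3.7, 2.6]
finger_gap: 0.449
grip_force: 30.0
```

Emit:
jog_arm --gripper '[1, 1, 1, 1, 1, 1, 1, 1, 1, 1, 1, 1]' --xyz '[[0, 0, 0], [0, 0, 0], [0, 0, 0], [0, 0, -0.01], [0, 0, -0.015], [0, 0, -0.02], [0, 0, -0.025], [0, 0, -0.025], [0, 0, -0.01], [0, 0, 0], [0, 0, 0], [0, 0, 0]]' --turn '[[0, 0, 0], [0, 0, 0], [0, 0, 0], [0, 0, 0], [0, 0, 0], [0, 0, 0], [0, 0, 0], [0, 0, 0], [0, 0, 0], [0, 0, 0], [0, 0, 0], [0, 0, 0]]'

```text
time: 10.18
tool_pos: [537.8, 59.4, 205.9]
ee_rot: [-3.14, 0.001, 0.896]
force: [-0.5, -0.4, 0.2]
finger_gap: 0.999
grip_force: 0.0
```

```bash
python3 look.py w4
python3 - <<'E'
import cv2
a=cv2.imread("pics/w4.png");cv2.imwrite("pics/w4c.png",a[120:420])
E
```

```text
[ 0.604  0.467 -0.974  1.834  0.436  1.076 -1.21 ] [537.8  59.4 205.9] [-3.1403e+00  8.0000e-04  8.9590e-01] 10.225
red 174 [339.3 242.2] [551.2  57.1 133. ]
red 191 [305.5 258.9] [526.9  62.  133. ]
white 102 [357.3 220. ] [567.1  52.9  95. ]
white 152 [321.5 249.2] [532.2  51.9  95. ]
white 56 [287.2 254.8] [509.1  64.7  95. ]
yel 435 [ 24.4 192.8] [369.1 253.  118. ]
yel 309 [412.4 365. ] [532.6 -64.9 118. ]
```

View pics/w4.png

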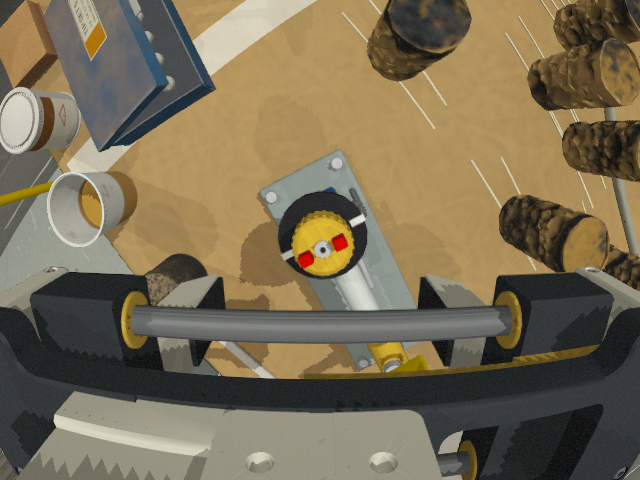

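Emit:
jog_arm --gripper '[1, 1, 1, 1, 1, 1, 1, 1, 1, 1, 1, 1, 1, 1, 1, 1, 1]' --xyz '[[-0.015, 0.008, 0], [-0.025, 0.013, 0], [-0.03, 0.015, 0], [-0.03, 0.015, 0], [-0.025, 0.013, 0], [0, 0, 0], [0, 0, 0], [0, 0, 0], [0, 0, 0], [0, 0, 0], [0, 0, 0], [0, 0, 0], [0, 0, 0], [0, 0, 0], [0, 0, 0], [0, 0, 0], [0, 0, 0]]' --turn '[[0, 0, 0], [0, 0, 0], [0, 0, 0], [0, 0, 0], [0, 0, 0], [0, 0, 0.1], [0, 0, 0.13], [0, 0, 0.13], [0, 0, 0.13], [0, 0, 0.13], [0, 0, 0.13], [0, 0, 0.13], [0, 0, 0.1], [0, 0, 0.046], [0, 0, 0], [0, 0, 0], [0, 0, 0]]'

```text
time: 12.35
tool_pos: [510.1, -78.3, 206.7]
ee_rot: [-3.142, 0.0, -0.13]
force: [-0.2, -0.3, 0.2]
finger_gap: 0.997
grip_force: 0.0
```

```bash
python3 look.py w5
```

```text
[ 0.736  0.341 -0.763  1.897  0.276  1.011 -1.847] [510.1 -78.3 206.7] [-3.1415e+00  1.0000e-04 -1.3000e-01] 12.4
red 121 [123.8 218.3] [551.7  56.6 133. ]
red 123 [126.  252.2] [527.3  61.5 133. ]
white 72 [146.1 188.3] [567.6  53.4  95. ]
white 85 [128.8 235.4] [532.4  79.   95. ]
white 39 [149.  261.1] [508.5  65.5  95. ]
yel 1332 [321.3 241.1] [513.2 -78.4 118. ]
```

View pics/w5.png

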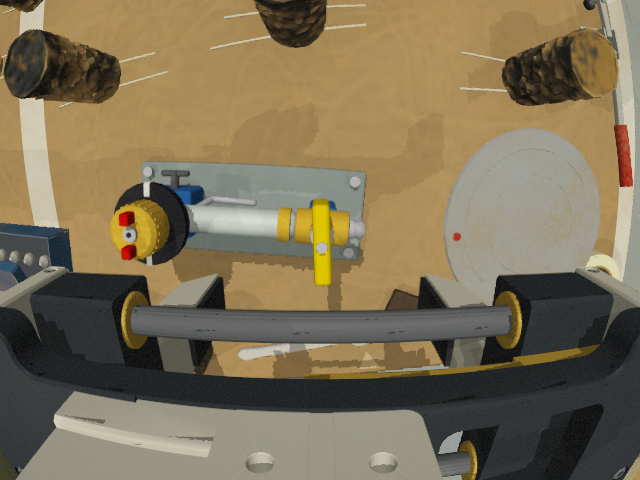

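The wing stands centred under the gripper at (321,241), aligned with the finger plane; horns sit on the marks at (124,218)/(126,252). Quick two-view height check on the wing.

Run:
```python
from h import *
import pickle
a,b=[ray(pickle.load(open(f,"rb")),*p) for f,p in(("w1.pkl",(408.2,249.3)),("w5.pkl",(321.3,241.1)))]
t=np.linalg.lstsq(np.c_[a[1],-b[1]],b[0]-a[0],rcond=None)[0]
print(a[0]+a[1]*t[0],b[0]+b[1]*t[1])
im=pickle.load(open("w5.pkl","rb"))
m=cv2.inRange(cv2.cvtColor(im["pixels"],cv2.COLOR_RGB2HSV),*YEL);m[:195]=0;m[290:]=0;m[:,:308]=0;m[:,335:]=0
ys,xs=np.nonzero(m);r=cv2.minAreaRect(np.c_[xs,ys].astype(np.float32));print(r)
c=cv2.boxPoints(r);print([wbp(im,*p,123).round(1) for p in c])
```

```text
[510.99443317 -78.19477213 110.46164107] [511.16749917 -78.15722568 110.41631641]
((321.22564697265625, 241.9477081298828), (86.11198425292969, 17.476825714111328), 88.26429748535156)
[array([543.7, -75.7, 123. ]), array([542.6, -87.1, 123. ]), array([482.3, -81.4, 123. ]), array([483.5, -69.2, 123. ])]
```

Emit:
jog_arm --gripper '[1, 1, 1, 1, 1, 1, 1, 1, 1, 1, 0, 0, 0, 0, 0, 0, 0, 0]' --xyz '[[0, 0, 0.01], [0, 0, 0.015], [0, 0, 0.02], [0, 0, 0.02], [0, 0, 0.015], [0, 0, 0.015], [0, 0, 0.01], [0, 0, 0.005], [0, 0, 0], [0, 0, 0], [0, 0, 0], [0, 0, 0], [0, 0, 0], [0, 0, 0], [0, 0, 0], [0, 0, 0], [0, 0, 0], [0, 0, 0]]' --turn '[[0, 0, -0.01], [0, 0, 0], [0, 0, 0], [0, 0, 0], [0, 0, 0], [0, 0, 0], [0, 0, 0], [0, 0, 0], [0, 0, 0], [0, 0, 0], [0, 0, 0], [0, 0, 0], [0, 0, 0], [0, 0, 0], [0, 0, 0], [0, 0, 0], [0, 0, 0], [0, 0, 0]]'

```text
time: 14.65
tool_pos: [510.2, -78.1, 96.7]
ee_rot: [-3.142, -0.0, -0.12]
force: [-0.8, 0.3, 0.2]
finger_gap: 0.179
grip_force: 0.0
```

Emit:
jog_arm --gripper '[0, 0, 0, 0]' --xyz '[[0, 0, 0], [0, 0, 0], [0, 0, 0], [0, 0, 0]]' --turn '[[0, 0, 0], [0, 0, 0], [0, 0, 0], [0, 0, 0]]'

```text
time: 15.15
tool_pos: [510.1, -78.5, 96.7]
ee_rot: [3.141, 0.0, -0.12]
force: [-0.1, -2.7, 0.8]
finger_gap: 0.132
grip_force: 29.9
```

Gripped (12 mm). Turning 1.5 rad anticlockwise.

Emit:
jog_arm --gripper '[0, 0, 0, 0, 0, 0, 0, 0, 0, 0, 0, 0, 0, 0, 0, 0, 0, 0]' --xyz '[[0, 0, 0], [0, 0, 0], [0, 0, 0], [0, 0, 0], [0, 0, 0], [0, 0, 0], [0, 0, 0], [0, 0, 0], [0, 0, 0], [0, 0, 0], [0, 0, 0], [0, 0, 0], [0, 0, 0], [0, 0, 0], [0, 0, 0], [0, 0, 0], [0, 0, 0], [0, 0, 0]]' --turn '[[0, 0, -0.05], [0, 0, -0.1], [0, 0, -0.1], [0, 0, -0.1], [0, 0, -0.1], [0, 0, -0.1], [0, 0, -0.1], [0, 0, -0.1], [0, 0, -0.1], [0, 0, -0.1], [0, 0, -0.1], [0, 0, -0.1], [0, 0, -0.1], [0, 0, -0.1], [0, 0, -0.08], [0, 0, -0.05], [0, 0, 0], [0, 0, 0]]'

```text
time: 17.4
tool_pos: [510.2, -78.6, 96.8]
ee_rot: [3.141, 0.001, 1.358]
force: [0.7, -2.9, 1.2]
finger_gap: 0.128
grip_force: 29.9
```

```bash
python3 -c "
from plant import ctrl
s=ctrl.sense();print(s['q'].round(3),s['ee_rot'],s['force'],s['wrist_torque'],s['finger_gap']*92,s['grip_force'])"
```

```text
[ 0.886  0.639 -1.011  1.976  0.691  0.918 -0.7  ] [3.14148418e+00 6.29807453e-04 1.35842403e+00] [ 0.68229837 -2.88793088  1.21621841] [-0.73741114 -0.02150925  0.00211828] 11.816601915242117 29.928162395954132
```

Emit:
jog_arm --gripper '[0, 0, 0, 0, 0]' --xyz '[[0, 0, 0], [0, 0, 0], [0, 0, 0], [0, 0, 0], [0, 0, 0]]' --turn '[[0, 0, -0.02], [0, 0, -0.02], [0, 0, -0.02], [0, 0, 0], [0, 0, 0]]'

```text
time: 18.02
tool_pos: [510.2, -78.4, 96.7]
ee_rot: [-3.142, 0.0, 1.419]
force: [-0.7, -4.4, 1.4]
finger_gap: 0.132
grip_force: 31.0
```

```bash
python3 -c "
from plant import ctrl
s=ctrl.sense();print(s['ee_rot'],s['force'],s['wrist_torque'],s['finger_gap']*92,s['grip_force'])"
```

```text
[-3.14155584e+00  2.65597063e-04  1.41902563e+00] [-0.71001794 -4.44323974  1.35682852] [-1.03177693  0.02143555 -0.76670618] 12.167126320989716 31.032081842422485
```

The stop is felt (−0.77 N m). Release, rise and look.

Emit:
jog_arm --gripper '[1, 1, 1, 1, 1, 1, 1, 1, 1, 1, 1, 1, 1]' --xyz '[[0, 0, 0], [0, 0, 0], [0, 0, 0], [0, 0, 0], [0, 0, -0.01], [0, 0, -0.02], [0, 0, -0.03], [0, 0, -0.03], [0, 0, -0.03], [0, 0, -0.02], [0, 0, 0], [0, 0, 0], [0, 0, 0]]' --turn '[[0, 0, 0], [0, 0, 0], [0, 0, 0], [0, 0, 0], [0, 0, 0], [0, 0, 0], [0, 0, 0], [0, 0, 0], [0, 0, 0], [0, 0, 0], [0, 0, 0], [0, 0, 0], [0, 0, 0]]'

```text
time: 19.65
tool_pos: [509.5, -78.1, 235.7]
ee_rot: [-3.14, -0.0, 1.42]
force: [-0.0, -0.5, -0.1]
finger_gap: 0.998
grip_force: 0.0
```

```bash
python3 look.py w6
python3 - <<'E'
from h import *
import pickle
im=pickle.load(open("w6.pkl","rb"))
m=cv2.inRange(cv2.cvtColor(im["pixels"],cv2.COLOR_RGB2HSV),*YEL)
n,l,s,c=cv2.connectedComponentsWithStats(m);d=[np.linalg.norm(wbp(im,*c[i],118)[:2]-[510,-78]) if s[i,4]>200 else 1e9 for i in range(1,n)]
ys,xs=np.nonzero(l==1+np.argmin(d));r=cv2.minAreaRect(np.c_[xs,ys].astype(np.float32));c=[wbp(im,*p,123)[:2] for p in cv2.boxPoints(r)]
for i in range(2):
    e=c[i+1]-c[i];print(r,np.hypot(*e),np.arctan2(e[1],e[0]))
E
```

```text
[ 1.051  0.478 -1.214  1.858  0.489  1.154 -0.486] [509.6 -78.  235.8] [-3.1399e+00 -4.0000e-04  1.4200e+00] 19.7
red 118 [314.5  44.5] [526.5  61.5 133. ]
red 115 [350.6  46.3] [551.1  56.6 133. ]
white 24 [294.2  35.9] [512.4  81.9  95. ]
white 125 [331.4  47.2] [540.2  67.4  95. ]
white 72 [294.7  55.7] [510.3  64.9  95. ]
white 84 [367.5  59.6] [567.2  53.3  95. ]
yel 226 [115.1   7. ] [369.6 142.7 118. ]
yel 1089 [322.6 231.8] [511.3 -76.  118. ]
((322.917724609375, 232.55670166015625), (16.346927642822266, 77.37812805175781), 2.2906100749969482) 60.122371925437456 1.3761621438310985
((322.917724609375, 232.55670166015625), (16.346927642822266, 77.37812805175781), 2.2906100749969482) 12.008803684916582 -0.1909689182582795
```

View pics/w6.png

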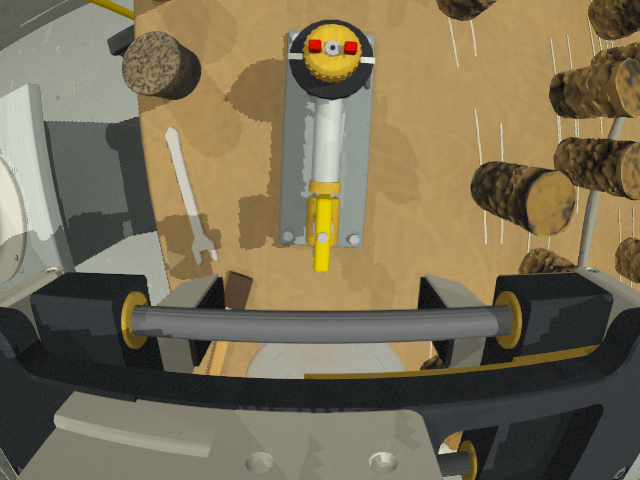

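The wing lies along the gun at (322,232), measured at 1.376 rad. The horns at (314,45) and (351,46) line up with the marks at (295,56) and (367,60).

```bash
python3 -c "
from plant import ctrl
print(ctrl.finish_job())"
```

```text
the job is handed in; nothing more can be done
None
```

The air cap's horns are on the white marks (within about 0.01 rad by camera), the air cock was then turned anticlockwise to its stop along the gun, no vessel was touched, and the job was handed in at about 20 s.

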